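Move the lipstick row into the acrylic organizer

TASK

Move the four lipsticks from the old wooden block into the empty clear acrylic organizer beside it, one to a slot, in the same order from left to right as they stand in the block now. Each must end standing upright on the floor of its slot, and the ring cone, hairpin cup, comb and mirror must be left standing or lying where they are.

Things in the scene. Friction and masses are not known exactly. Their poses are not given: they have to be found in the camera images.
- round_lipstick: Closed lipstick, round black tube with a steel collar at a third of its height, 23 mm diameter, 76 mm tall. Free, about 20 to 50 g; stands upright in one of the wooden block's wells at the start, in an order that changes. Origin: centre of its underside, z up along the tube.
- square_lipstick: Closed lipstick, square black tube with a steel collar, 21 x 21 mm, 82 mm tall, its faces within about 0.1 rad of the wooden block's sides. Free, about 20 to 50 g; stands upright in one of the wooden block's wells at the start, in an order that changes. Origin: centre of its underside, z up along the tube.
- slim_gloss: Closed lip gloss, slim round tube with a black foot and a long steel cap, 20 mm diameter, 92 mm tall (the slimmest and tallest). Free, about 20 to 50 g; stands upright in one of the wooden block's wells at the start, in an order that changes. Origin: centre of its underside, z up along the tube.
- stout_balm: Closed lip balm, stout round black tube with a steel collar, 28 mm diameter, 64 mm tall (the thickest and shortest), its top rim rounded by 4 mm. Free, about 20 to 50 g; stands upright in one of the wooden block's wells at the start, in an order that changes. Origin: centre of its underside, z up along the tube.
- wood_block: Old stand, fixed: wooden block 60 (x) x 196 (y) x 40 mm high with a row of four round wells, 34 mm wide, floors 8 mm above the shelf, centres at x = 0, y = -67.5, -22.5, 22.5, 67.5 mm, each holding a tube within 3 mm of its centre. Origin: centre of underside, on the shelf. x points away from the robot, y to its left, within 0.15 rad. Left or right of the organizer, centres about 300 mm apart.
- acrylic_organizer: New organizer, fixed, empty: clear acrylic with white edges, 50 (x) x 185 (y) mm, a row of four open slots 40 x 40 mm inside, centres at x = 0, y = -67.5, -22.5, 22.5, 67.5 mm, floors 5 mm above the shelf. Back (+x) wall 40 mm high, front 30, ends and dividers 36.5. Origin: centre of underside, on the shelf. Axes as the wooden block's, within 0.1 rad; in line with it, within 30 mm in x.
- ring_cone: White ceramic ring cone with two thin brass rings, 82 mm tall, foot 60 mm diameter, loose, standing in the gap between the two racks. Leave it. Origin: centre of its underside.
- hairpin_cup: Round steel cup of hairpins, 60 mm diameter at the rim, 66 mm tall, pins up to 84 mm, loose, standing about 120 mm behind (+x of) one rack. Leave it. Origin: centre of its underside.
- comb: Black comb lying flat, 32 mm (x) by 180 mm (y), 5 mm thick, loose, about 110 mm in front of (-x of) one rack. Leave it. Origin: centre of its underside.
- mirror: Oval mirror in a steel swivel yoke on a round foot (100 mm diameter), 200 mm tall and 140 mm wide, loose, standing at the left side of the shelf, more than 50 mm from the racks. Leave it. Origin: centre of its foot's underside.
Things that resemble listed ones, but are neither listed nor needed, are in the scene too. Leave any blue look-alike of the stout_balm alone.

How it is judged:
By the outcome, as a careful person would: the job done as asked, in the order asked, and still so for the second after the job is handed in, with the robot touching nothing.
It also fails if it takes over 96 s, if anything falls off the work surface, if the arm or the gripper's body presses on something with over 40 N, if the wrist force passes 120 N, or if a joint passes its speed limit or range.

ROBOT

A 6-joint arm with a two-finger parallel gripper is mounted at the origin on the work surface. World frame = base frame: x ahead of the robot, y to its left, z up, the work surface at z = 0. Lengths are in m, angles in rad, forces in N, time in s.
With the tool pointing down it reaches from about 0.375 to 0.925 m from the base axis. Payload 5.7 kg.
Tool frame: the origin (TCP) lies midway between the tips of the shut fingers; the grasp point (between the pads) lies 19 mm behind it; z points along the fingers, y is the line along which they close (so a half turn about z gives the same grasp; the last joint's range is limited). The gripper opens to 88 mm and grips with 3 to 60 N. Pads are 20 mm wide; open, the fingers measure 115 mm over their backs; the gripper's body (75 mm by 178 mm) begins 61 mm behind the grasp point.
Start: joints at [-1.324, 0.359, 1.51, -0, 1.272, -0.115], TCP at [0.212, -0.561, 0.223] pointing down, gripper open.
Joint ranges: [-2.97, 2.97], [-1.01, 2.36], [0.21, 2.38], [-0.96, 4.11], [0.2, 2.71], [-2.98, 2.98]. Speed limits (rad/s): [2.39, 2.39, 3.14, 3.14, 3.14, 3.14].

INTERFACE

Orientations are given as a unit quaternion [x, y, z, w].
In Python, from bench import move_ptp, servo_line, goto_joints, move_gripper, sleep, inverse_kinematics, capture, PlanningError, close_job, spot_in, silhouettes, current_clock, current_joint_pos, current_qvel, current_joint_torque, current_position, current_orientation, current_force, current_torque, current_finger_gap, current_grip_force gives the robot as it stands. Calls block until the motion is done:
- move_ptp(position, orientation): joint-space move of the TCP to a pose.
- servo_line(position, orientation=None, rate=0.15, contact_N=None): straight line of the TCP; orientation=None keeps the orientation; rate is the mean speed in m/s. With contact_N (N) it stops when the force on the tool has changed by that much, and returns True; else False.
- goto_joints(angles): joint-space move.
- move_gripper(opening): finger opening in m; the grip force is fixed at half the most; returns when the fingers have stopped.
- sleep(seconds).
- inverse_kinematics(position, orientation): joint angles nearest the present ones, or None.
- capture(name): name is "side" or "top" or "wrist"; returns a dict with "image" (384x512x3 uint8, blue, green, red), "range_z" (384x512 float32, m along the optical axis (not along the pixel's ray), 0 where there is no reading), "intrinsics" (3x3 intrinsics, pixels), "k1" (the pictures are not rectified: a ray, as slopes to the right and down, at radius r is drawn at 1 + k1 r^2 times it, then the intrinsics apply), "R" (3x3) and "t" (3): a world point X has camera coordinates R X + t. Camera axes: x right, y down, z forward; pixel columns grow to the right and rows downward; lengths in m; the calibration is good to about 2 mm. A picture is of the moment at which its call begins.
A pose or a line that the arm cannot do raises PlanningError and nothing moves.
- close_job(): hands the job in; it is judged then, once.
Trained networks look in the newest picture that a camera, given by its name, has taken for a name from the list of things; names that differ only in an ending like _2 or _b are one class to them, and where a whole thing is asked for, a point or a joint stands for the part that bears it (a point fixed in the world has none). Each returns a list of dicts, best first, with "conf" (0 to 1); they miss things now and then, are a little off and sometimes report something else, mostly with a low value. They report only what shows in the picture. A call takes as long as a camera call. They do not tell look-alikes from the thing itself.
- spot_in(camera, query): "xy" ([column, row] in pixels, amid what is visible of it).
- silhouettes(camera, query): "region" (384x512 bool, what is visible of it) and "xy" ([column, row] in pixels, amid what is visible of it).
Readings, each from a call of its own:
- current_clock(): time.
- current_joint_pos(): joint angles.
- current_qvel(): joint speeds.
- current_joint_torque(): joint torques, N m.
- current_position(): TCP position.
- current_orientation(): TCP orientation.
- current_force(): force on the tool from outside, world axes, zero at the start.
- current_torque(): the same for the moment, N m.
- current_finger_gap(): finger opening in m.
- current_grip_force(): force on a finger pad.
Only numpy, scipy, OpenCV 4.12 (cv2) and the standard library are available. Lean on these libraries where they do the work, as an engineer would, in place of code of your own. Each camera call takes 0.05 s, during which the arm holds its last target. There are 200 camera calls.

## Working session

There is one attempt and no reset: what is moved stays moved. The work goes in short steps, each a Python script; the robot and the scene stay as the last script left them, time stands still between calls to the robot, and variables do not carry over. Pictures are saved under pics/ and viewed, at most 14 in all, crops included, and the job is handed in when it is done.

```bash
mkdir -p pics
cat > h.py <<'E'
import numpy as np, cv2
from bench import *
def pix2world(c,u,v,z):
    """points (N) pixels + depth along axis -> world"""
    K=c["intrinsics"]; u=np.atleast_1d(u).astype(float); v=np.atleast_1d(v).astype(float)
    p=cv2.undistortPoints(np.stack([u,v],1)[:,None],K,np.array([c["k1"],0,0,0,0.]))[:,0]
    z=np.broadcast_to(z,u.shape)
    P=np.c_[p*z[:,None],z]
    return (P-c["t"])@c["R"]
def cloud(c):
    v,u=np.indices(c["range_z"].shape)
    return pix2world(c,u.ravel(),v.ravel(),c["range_z"].ravel()).reshape(384,512,3)
def proj(c,X):
    r,_=cv2.Rodrigues(c["R"]); return cv2.projectPoints(np.atleast_2d(X).astype(float),r,c["t"],c["intrinsics"],np.array([c["k1"],0,0,0,0.]))[0][:,0]
E
python3 - <<'E'
from h import *
import pickle
names="round_lipstick square_lipstick slim_gloss stout_balm wood_block acrylic_organizer ring_cone hairpin_cup comb mirror".split()
for n in ["top","side"]:
    c=capture(n); cv2.imwrite(f"pics/{n}0.png",cv2.resize(c["image"],(800,600)))
    pickle.dump(c,open(n+"0.pkl","wb"))
    W=cloud(c); print(n,-c["R"].T@c["t"],c["R"][2])
    for q in names:
        for s in silhouettes(n,q)[:4]:
            m=s["region"]&(c["range_z"]>0); 
            if s["conf"]<.2: continue
            P=W[m]; zt=np.percentile(P[:,2],95) if len(P) else 0
            T=P[P[:,2]>zt-.006] if len(P) else P
            print(q,round(s["conf"],2),np.round(s["xy"]),m.sum(),"med",np.median(P,0).round(3),"ztop",zt.round(3),"topmean",T.mean(0).round(3))
print(current_clock())
E
```

```text
top [0.45934865 0.09912469 1.18477869] [ 0.08670815  0.01814977 -0.99606841]
round_lipstick 0.43 [303. 193.] 82 med [ 0.549 -0.035  0.082] ztop 0.086 topmean [ 0.55  -0.036  0.084]
square_lipstick 0.67 [322. 192.] 95 med [ 0.546 -0.08   0.088] ztop 0.093 topmean [ 0.547 -0.083  0.091]
slim_gloss 0.38 [353. 197.] 77 med [ 0.541 -0.166  0.094] ztop 0.104 topmean [ 0.542 -0.172  0.101]
stout_balm 0.47 [338. 233.] 131 med [ 0.455 -0.122  0.062] ztop 0.067 topmean [ 0.454 -0.125  0.064]
wood_block 0.75 [326. 199.] 1313 med [ 0.544 -0.105  0.04 ] ztop 0.045 topmean [ 0.546 -0.105  0.045]
acrylic_organizer 0.94 [218. 203.] 1144 med [0.542 0.195 0.008] ztop 0.041 topmean [0.551 0.193 0.039]
acrylic_organizer 0.22 [302. 195.] 77 med [ 0.549 -0.032  0.083] ztop 0.086 topmean [ 0.55  -0.036  0.085]
ring_cone 0.52 [274. 200.] 345 med [0.54  0.044 0.01 ] ztop 0.068 topmean [0.542 0.043 0.074]
hairpin_cup 0.7 [329. 153.] 438 med [ 0.682 -0.109  0.03 ] ztop 0.071 topmean [ 0.676 -0.105  0.071]
hairpin_cup 0.44 [142. 188.] 1020 med [0.567 0.428 0.01 ] ztop 0.188 topmean [0.561 0.423 0.19 ]
hairpin_c
[... 1126 characters left out ...]
0.039 topmean [0.548 0.184 0.036]
ring_cone 0.81 [267. 220.] 357 med [0.539 0.034 0.027] ztop 0.066 topmean [0.544 0.038 0.067]
ring_cone 0.4 [210. 202.] 486 med [0.438 0.194 0.003] ztop 0.006 topmean [0.438 0.196 0.003]
hairpin_cup 0.76 [353. 240.] 1045 med [ 0.672 -0.117  0.046] ztop 0.07 topmean [ 0.676 -0.109  0.069]
comb 0.85 [210. 204.] 465 med [0.438 0.193 0.003] ztop 0.006 topmean [0.438 0.194 0.003]
comb 0.35 [293. 253.] 218 med [ 0.54  -0.134  0.063] ztop 0.073 topmean [ 0.543 -0.131  0.072]
mirror 0.96 [238. 125.] 1440 med [0.576 0.424 0.097] ztop 0.178 topmean [0.565 0.42  0.182]
mirror 0.71 [292. 274.] 1783 med [ 0.53  -0.162  0.037] ztop 0.042 topmean [ 0.539 -0.133  0.04 ]
1.1
```

Run:
```python
import pickle,cv2
c=pickle.load(open("top0.pkl","rb"))["image"][130:260,190:390]
d=pickle.load(open("side0.pkl","rb"))["image"][160:320,190:390]
cv2.imwrite("pics/topc.png",cv2.resize(c,(800,520),interpolation=cv2.INTER_CUBIC))
cv2.imwrite("pics/sidec.png",cv2.resize(d,(750,600),interpolation=cv2.INTER_CUBIC))
```

```text
(no output)
```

View pics/topc.png

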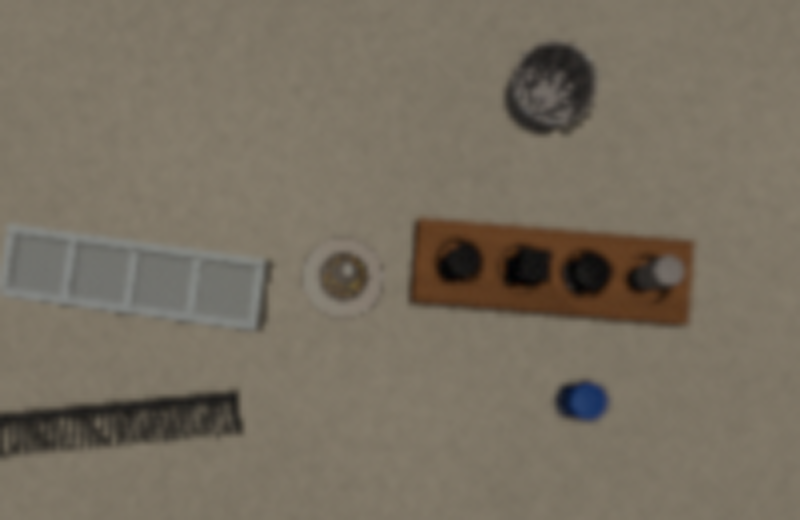

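View pics/sidec.png

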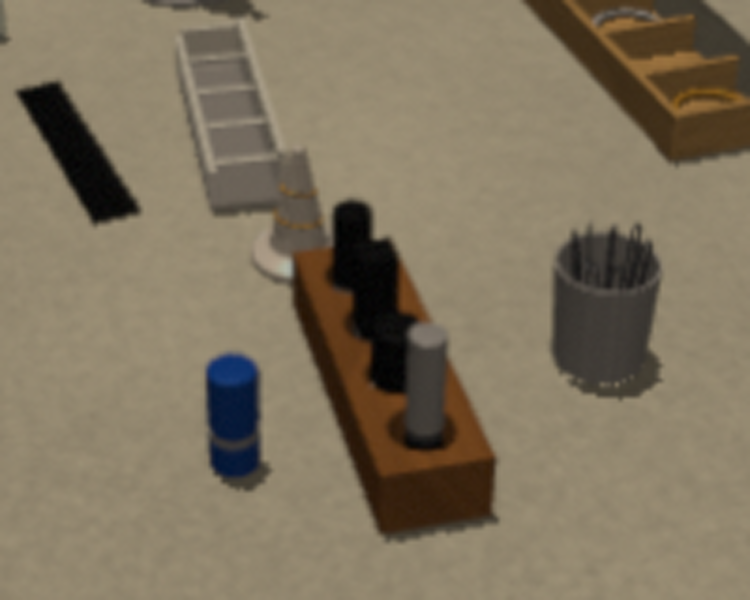

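Left to right by image: round (topc 460,260), square (527,265), balm (588,270), gloss (668,270). The only look-alike is the blue tube (583,400) in front of the block, which I'll leave alone. The organizer is on the left and the cone sits between the racks at (343,275). Next I'll measure both racks with the wrist camera.

```bash
cat >> h.py <<'E'
from scipy.spatial.transform import Rotation as Ro
def down(yaw):
    """tool down, closing axis (tool y) at world angle yaw"""
    y=np.array([np.cos(yaw),np.sin(yaw),0]); z=np.array([0,0,-1.]); x=np.cross(y,z)
    return Ro.from_matrix(np.c_[x,y,z]).as_quat()
def rect(c,region,zlo,zhi,zplane,grow=6):
    """min-area rectangle of cloud points in a height band: centre, yaw of short axis, size"""
    W=cloud(c); m=cv2.dilate(region.astype(np.uint8),np.ones((grow,grow)))>0
    m&=(c["range_z"]>0)&(W[...,2]>zlo)&(W[...,2]<zhi)
    m=cv2.morphologyEx(m.astype(np.uint8),cv2.MORPH_OPEN,np.ones((2,2)))
    n,l,st,_=cv2.connectedComponentsWithStats(m); k=1+np.argmax(st[1:,4]); P=W[l==k]
    (cx,cy),(w,h),a=cv2.minAreaRect(P[:,:2].astype(np.float32)*1000)
    b=cv2.boxPoints(((cx,cy),(w,h),a)); e=[b[1]-b[0],b[2]-b[1]]; s=min(e,key=np.linalg.norm)
    s=s if s[0]>0 else -s
    return np.array([cx,cy])/1000,np.arctan2(s[1],s[0]),sorted([w,h]),P
E
python3 - <<'E'
from h import *
import pickle
print(current_orientation(), Ro.from_quat(current_orientation()).as_matrix().round(2).tolist())
for yaw in [0.1,0.1+np.pi]:
    for p in [(.545,-.105),(.545,.195)]: print(yaw,p,inverse_kinematics([*p,.3],down(yaw)))
c=capture("wrist"); print("cam rel tcp",(-c["R"].T@c["t"]-current_position()).round(3),c["R"][2].round(2),c["intrinsics"][0,0])
c=capture("top")
for q,lo,hi,zp in [("wood_block",.034,.048,.04),("acrylic_organizer",.024,.046,.038)]:
    s=silhouettes("top",q)[0]; r=rect(c,s["region"],lo,hi,zp); print(q,r[:3])
E
```

```text
[ 9.83679141e-01  1.79931502e-01  9.14533294e-07 -5.23510548e-05] [[0.94, 0.35, -0.0], [0.35, -0.94, 0.0], [0.0, -0.0, -1.0]]
0.1 (0.545, -0.105) [-3.14788719e-01  2.32079614e-01  1.49877826e+00 -4.44089210e-16
  1.41073478e+00 -4.14788719e-01]
0.1 (0.545, 0.195) [ 2.24289916e-01  2.68583983e-01  1.44884099e+00 -4.44089210e-16
  1.42416768e+00  1.24289916e-01]
3.241592653589793 (0.545, -0.105) [-3.14788719e-01  2.32079614e-01  1.49877826e+00 -4.44089210e-16
  1.41073478e+00  2.72680393e+00]
3.241592653589793 (0.545, 0.195) None
cam rel tcp [0.078 0.029 0.162] [-0.28 -0.11 -0.95] 302.9198481757685
wood_block (array([ 0.53484027, -0.05595917]), np.float32(0.16092397), [99.3342056274414, 330.35247802734375])
acrylic_organizer (array([0.53144067, 0.14086937]), np.float32(-0.104288094), [49.05922317504883, 82.4843521118164])
```

Run:
```python
from h import *
import pickle
for n,p in [("org",(.545,.21,.27)),("blk",(.545,-.09,.27))]:
    move_ptp(list(p),down(-.05)); c=capture("wrist"); pickle.dump(c,open(n+".pkl","wb"))
    q={"org":"acrylic_organizer","blk":"wood_block"}[n]
    S={q:silhouettes("wrist",q)}
    if n=="blk":
        for t in "round_lipstick square_lipstick slim_gloss stout_balm".split(): S[t]=silhouettes("wrist",t)
    pickle.dump(S,open(n+"S.pkl","wb"))
    W=cloud(c)
    for t,L in S.items():
        for s in L[:3]:
            P=W[s["region"]&(c["range_z"]>0)]
            if len(P): z=np.percentile(P[:,2],95); T=P[P[:,2]>z-.005]; print(t,round(s["conf"],2),s["xy"],len(P),z.round(3),((T.max(0)+T.min(0))/2).round(3))
    cv2.imwrite(f"pics/w{n}.png",cv2.resize(c["image"],(800,600),interpolation=cv2.INTER_CUBIC))
print(current_clock())
```

```text
acrylic_organizer 0.8 [261.0, 166.3] 5109 0.041 [0.546 0.195 0.039]
wood_block 0.89 [276.3, 159.2] 4578 0.041 [ 0.549 -0.105  0.064]
round_lipstick 0.57 [262.4, 129.7] 366 0.085 [ 0.553 -0.036  0.084]
square_lipstick 0.88 [264.4, 163.9] 497 0.091 [ 0.55  -0.084  0.089]
slim_gloss 0.83 [265.9, 232.2] 511 0.101 [ 0.545 -0.171  0.099]
stout_balm 0.64 [263.7, 195.1] 485 0.073 [ 0.547 -0.126  0.071]
stout_balm 0.64 [198.6, 193.2] 616 0.065 [ 0.459 -0.124  0.063]
5.8
```

View pics/worg.png

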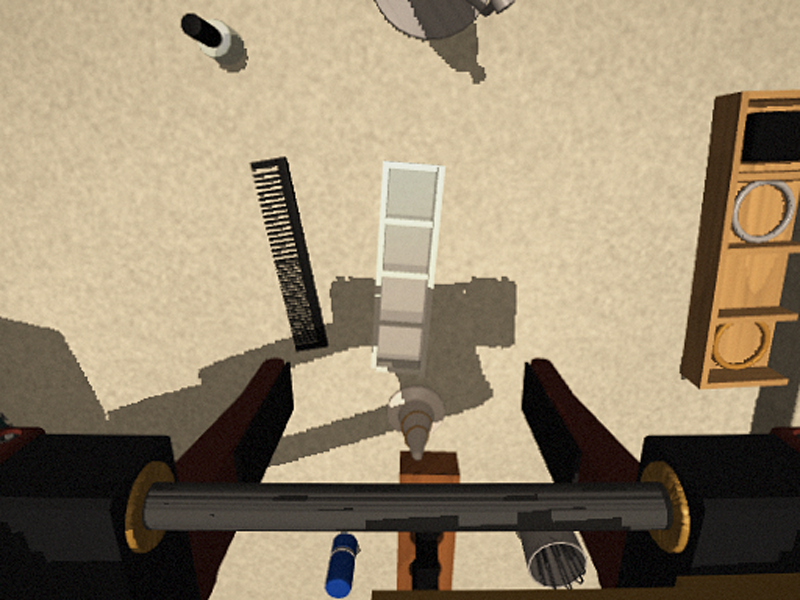

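View pics/wblk.png

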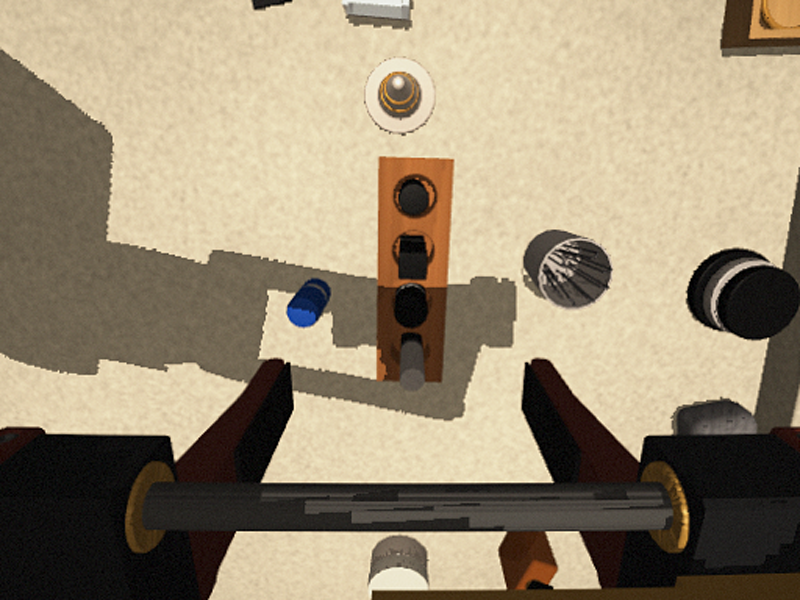

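Organizer: slots at (412,192), (408,248), (404,303), (400,343), with the cone below it at (415,420). Block: round (414,195), square (412,255), balm (410,305), gloss (412,360). The blue tube stays clear at (310,300), and the cup and a black jar are at the right.

```bash
cat > fit.py <<'E'
from h import *
import pickle
out={}
for n,q,lo,hi in [("org","acrylic_organizer",.027,.046),("blk","wood_block",.036,.045)]:
    c=pickle.load(open(n+".pkl","rb")); S=pickle.load(open(n+"S.pkl","rb"))
    W=cloud(c); m=S[q][0]["region"]&(c["range_z"]>0)&(W[...,2]>lo)&(W[...,2]<hi)
    P=W[m]
    r=cv2.minAreaRect(P[:,:2].astype(np.float32)*1000); b=cv2.boxPoints(r)
    e=[b[1]-b[0],b[2]-b[1]]; l=max(e,key=np.linalg.norm); l=l if l[1]>0 else -l
    yaw=np.arctan2(-l[0],l[1]); ctr=np.array(r[0])/1000
    print(q,ctr.round(4),"yaw",yaw.round(3),"size",np.round(sorted(r[1]),1),len(P))
    w=[ctr+y*np.array([-np.sin(yaw),np.cos(yaw)]) for y in (.0675,.0225,-.0225,-.0675)]
    print(np.round(w,4).tolist()); out[n]=(ctr,yaw,w)
    # overlay of the model outline and cell centres
    R=np.array([[np.cos(yaw),-np.sin(yaw)],[np.sin(yaw),np.cos(yaw)]])
    hx,hy,z=(.025,.0925,.036) if n=="org" else (.03,.098,.04)
    im=cv2.resize(c["image"],None,fx=4,fy=4,interpolation=cv2.INTER_CUBIC)
    C=np.array([[-hx,-hy],[hx,-hy],[hx,hy],[-hx,hy]])@R.T+ctr
    p=proj(c,np.c_[C,np.full(4,z)])*4; cv2.polylines(im,[p.astype(int)],True,(0,0,255),1)
    for x in proj(c,np.c_[w,np.full(4,.005 if n=="org" else z)])*4: cv2.drawMarker(im,[int(x[0]),int(x[1])],(0,255,0),0,14)
    a=p.mean(0).astype(int); cr=im[max(a[1]-300,0):a[1]+300,a[0]-200:a[0]+200]; cv2.imwrite(f"pics/f{n}.png",cr)
    if n=="blk":
        u,v=int(750/800*512),int(300/600*384); print("jar",W[v-25:v+25,u-25:u+25].reshape(-1,3).max(0),np.median(W[v,u-10:u+10],0))
pickle.dump(out,open("fit.pkl","wb"))
A,B=cv2.imread("pics/forg.png"),cv2.imread("pics/fblk.png"); h=min(len(A),len(B)); cv2.imwrite("pics/fit.png",np.hstack([A[:h],B[:h]]))
E
python3 fit.py
```

```text
acrylic_organizer [0.5431 0.1944] yaw -0.129 size [ 50.  185.8] 1829
[[0.5518, 0.2614], [0.546, 0.2167], [0.5402, 0.1721], [0.5345, 0.1275]]
wood_block [ 0.5494 -0.1051] yaw -0.077 size [ 60.1 196.3] 4007
[[0.5546, -0.0378], [0.5511, -0.0827], [0.5477, -0.1275], [0.5442, -0.1724]]
jar [ 0.90250806 -0.0067764   0.43220147] [ 0.84304663 -0.13901182  0.04319955]
```

View pics/fit.png

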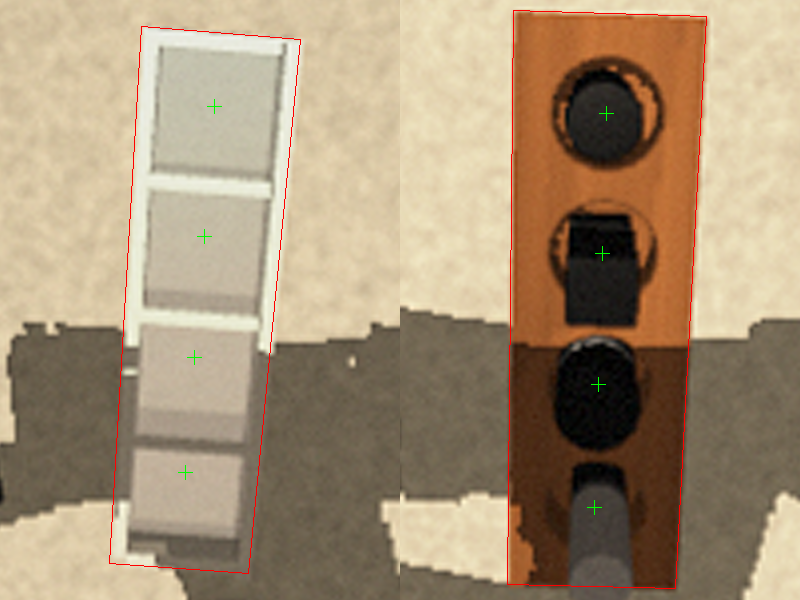

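```bash
cat > mv.py <<'E'
from h import *
import pickle,sys
F=pickle.load(open("fit.pkl","rb")); (_,yb,_),(_,yo,slots)=F["blk"],F["org"]
# name: measured pick xy, pick TCP z, width, slot
T=dict(round=((.5535,-.037),.048,.023,0),square=((.5505,-.0835),.048,.021,1),
       balm=((.547,-.1265),.0455,.028,2),gloss=((.5445,-.1715),.050,.020,3))
H=.16
def transfer(n):
    p,z,w,k=T[n]; s=slots[k]
    move_gripper(.05)
    move_ptp([*p,H],down(yb))
    if servo_line([*p,z],rate=.15,contact_N=8): print("contact on descent",current_position(),current_force()); return False
    move_gripper(0); g=current_finger_gap(); print(n,"gap",round(g,4),"force",round(current_grip_force(),1))
    if abs(g-w)>.004: print("bad grasp"); return False
    servo_line([*p,H],rate=.15)
    move_ptp([*s,H],down(yo))
    zf=z-.003
    hit=servo_line([*s,zf+.004],rate=.12,contact_N=8)
    if hit: print("early contact",current_position(),current_force()); return False
    hit=servo_line([*s,zf-.001],rate=.02,contact_N=3)
    print("floor",hit,np.round(current_position(),4),"want z",zf,np.round(current_force(),1),"gap",round(current_finger_gap(),4))
    move_gripper(w+.016)
    servo_line([*s,H],rate=.15); print("t",current_clock()); return True
for n in sys.argv[1:]:
    if not transfer(n): break
E
python3 mv.py round
python3 - <<'E'
from h import *
c=capture("side"); cv2.imwrite("pics/s1.png",cv2.resize(c["image"][140:320,190:390],(660,594),interpolation=cv2.INTER_CUBIC))
E
```

```text
round gap 0.0226 force 30.0
floor True [0.5526 0.2617 0.0452] want z 0.045 [-0.3  0.1  4.2] gap 0.0228
t 13.3667
```

View pics/s1.png

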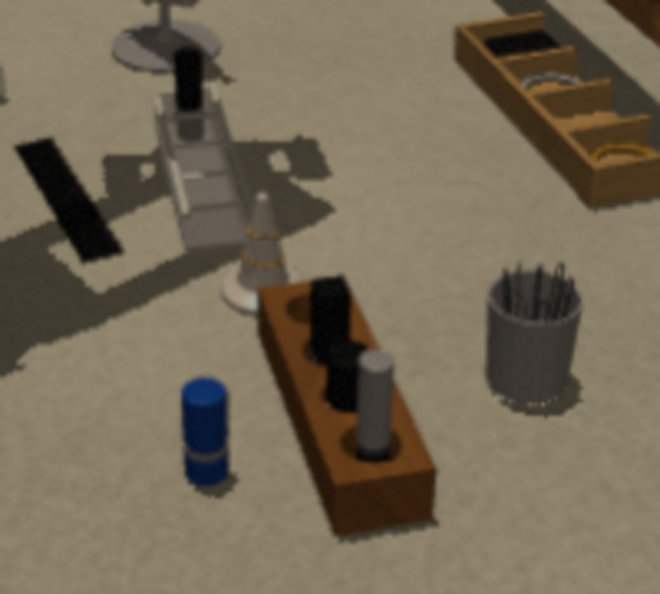

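The round tube stands upright in the leftmost slot at (188,95), and nothing else has moved. Floor contact came at the expected height, so I'll carry on with the other three.

```bash
python3 mv.py square balm gloss
python3 - <<'E'
from h import *
move_ptp([.545,.21,.27],down(-.1))
a=capture("wrist"); b=capture("side"); W=cloud(a)
for t in "round_lipstick square_lipstick slim_gloss stout_balm".split():
    spots=silhouettes("side",t)[:2]; V=cloud(b)
    for s in spots:
        P=V[s["region"]&(b["range_z"]>0)]; z=np.percentile(P[:,2],95); print(t,round(s["conf"],2),z.round(3),P[P[:,2]>z-.005].mean(0).round(3))
A=cv2.resize(a["image"][80:250,200:340],(400,486),interpolation=cv2.INTER_CUBIC)
B=cv2.resize(b["image"][120:290,190:330],(400,486),interpolation=cv2.INTER_CUBIC)
cv2.imwrite("pics/end.png",np.hstack([A,B])); print(current_clock())
E
```

```text
square gap 0.0211 force 30.0
floor True [0.5469 0.217  0.0453] want z 0.045 [0.5 0.5 4.2] gap 0.0212
t 21.4083
balm gap 0.0273 force 29.9
floor True [0.5406 0.1723 0.0427] want z 0.042499999999999996 [0.2 0.8 2.9] gap 0.0279
t 29.4
gloss gap 0.0197 force 30.0
floor True [0.5354 0.1276 0.0473] want z 0.047 [-0.5 -0.6  4.2] gap 0.0199
t 37.275
round_lipstick 0.39 0.081 [0.552 0.259 0.08 ]
slim_gloss 0.46 0.097 [0.534 0.124 0.096]
stout_balm 0.64 0.064 [ 0.455 -0.127  0.063]
38.1833
```

```bash
ls pics
```

```text
end.png
fblk.png
fit.png
forg.png
s1.png
side0.png
sidec.png
top0.png
topc.png
wblk.png
worg.png
```

View pics/end.png

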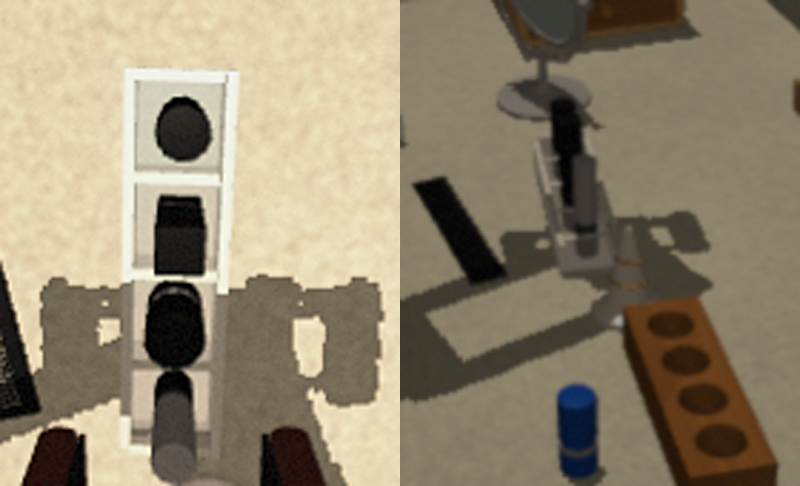

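All four stand upright in their slots: round (183,128), square (180,235), balm (175,325) and gloss (173,430). The block is empty, and the cone, comb and mirror are in place.

```bash
python3 -c "
from bench import *
sleep(.5); print(close_job())"
```

```text
the job is handed in; nothing more can be done
None
```

I moved all four lipsticks into the organizer, upright and in their original order left to right (round, square, balm, gloss), and handed the job in at about 39 s with no sign that the other items were disturbed.

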